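# Tip a sharpening stone out of its case and clamp it in the holder

## Robot

A 6-joint arm with a two-finger parallel gripper is mounted at the origin on a cart in front of the work surface, level with it; the furniture and walls round the work are solid. World frame = base frame: x ahead of the robot, y to its left, z up, the work surface at z = 0. Lengths are in m, angles in rad, forces in N, time in s.
With the tool pointing down it reaches from about 0.3 to 0.875 m from the base axis. Payload 6.4 kg.
Tool frame: the origin (TCP) lies at the very end of the fingers, on their centre line; the grasp point (between the pads) lies 19 mm behind it; z points along the fingers, y is the line along which they close (so a half turn about z gives the same grasp; the last joint's range is limited). The gripper opens to 85 mm and grips with 20 to 120 N. Pads are 22 mm wide; open, the fingers measure 114 mm over their backs; the gripper's body (76 mm by 85 mm) begins 54 mm behind the grasp point. The pads swing forward as they close: fully open they stand 13 mm farther back than shut.
Start: joints at [1.087, 0.181, 1.607, -0, 1.354, -0.206], TCP at [0.158, 0.553, 0.231] pointing down, gripper open.
Joint ranges: [-2.99, 2.99], [-0.89, 2.07], [0.3, 2.58], [-1.14, 4.28], [0, 2.63], [-3.12, 3.12]. Speed limits (rad/s): [2.57, 2.57, 3.01, 3.14, 3.14, 3.14].

## Interface

Orientations are given as a unit quaternion [x, y, z, w].
In Python, from plant import sense, snapshot, camera_model, close_job gives the robot as it stands.
- The arm moves only by the tool arm_command, never from a script. Its argument "deltas" is a list that holds one entry, the list of rows, each a list of 5 numbers: the shift along the tool's x, y, z in m, then the turn about the tool's z in degrees, then the finger opening in m, from 0 to 0.0854. In form: [[[tx, ty, tz, yaw, hand], ...]]. A call has 1 to 12 rows; each row shifts and turns the commanded pose from where the row before left it, along the tool's axes as they then stand; what a row does not reach is not made up. A row lasts 1/8 s, in which the tool goes at most 62.5 mm and 10.7 degrees, less where a joint would pass 70% of its speed; a pose out of reach is approached as far as the arm can. A call is refused whole if a number of a shift passes 0.0625 or a number of a turn 10.7, either way. A call with a gripper value outside its range is refused whole. The fingers move at their own pace and stop on an object; "squeeze" is the grip in N (left out, the last holds). Time passes only in rows, so rows that do not move let the fingers close. It gives the time, the measured TCP pose, the force, the opening and the grip force at its end, in the units of the state.
- sense(): the state, without advancing time (a new reading comes with each control period).
- snapshot(name): name is "side" or "top"; returns the picture (384x512x3 uint8, red, green, blue); there is no depth.
- camera_model(name): a dict with "camera_matrix" (3x3 intrinsics, pixels), "D" ([k1, k2, p1, p2, k3] as OpenCV has them; the pictures are not rectified), "world_to_cam" (4x4, takes a point from world to camera coordinates). Camera axes: x right, y up, looking along -z (the intrinsics and any distortion apply to the point x, -y, -z); pixel columns grow to the right and rows downward; lengths in m; the calibration is good to about 2 mm. A picture is of the moment at which its call begins. camera_model takes no time and is no camera call.
- close_job(): hands the job in; it is judged then, once.
The state is a dict: "clock": time; "q": joint angles; "qvel": joint speeds; "joint_torque": joint torques, N m; "position": TCP position; "orientation": TCP orientation; "contact_force": force on the tool from outside, world axes, zero at the start; "moment": the same for the moment, N m; "opening": opening from 0.0 (shut) to 1.0 (fully open); "grasp_force": force on a finger pad.
Only numpy, scipy, OpenCV 4.12 (cv2) and the standard library are available. Lean on these libraries where they do the work, as an engineer would, in place of code of your own. Each camera call takes 0.05 s, during which the arm holds its last target. There are 200 camera calls.

## Task

Set up the sharpening stone. It lies flush in its wooden case: press it down at the end over the thumb well until it tips over and its other end stays up, take it by that raised end, lift it out and lay it flat, lengthways, on the black holder between the two jaws (do not drop it or set it down end first). Then let go and push the sliding jaw up until the stone is held without a gap between both jaws, and leave the knife, the mug and the bowl where they are.

Things in the scene. Friction and masses are not known exactly. Their poses are not given: they have to be found in the camera images.
- stone_case: Open light wooden case, 190 x 84 x 70 mm, fixed to the worktop. Origin: centre of its underside, x along it, z up. Pocket open on top, x -86 to 86, y -32.5 to 32.5 mm: a solid bed at z = 44 for x > -2, a thumb well with floor at z = 6 for x < -2. The end wall at -x (well end, towards the robot) has a thumb notch 36 wide, 24 deep. The stone starts flush with the rim, z = 70.
- pivot (a point): Middle of the bed's rounded edge, which runs across the case (case x = -2, z = 44 mm); axes as the case's. The stone's middle lies 4 mm (3 to 5) beyond it, over the bed, so the pressed stone see-saws over this edge, goes over centre and then stays tipped by itself, sloping about 30 deg, its -x end on the well floor and its +x end above the walls.
- press_point (a point): Where to press: top of the stone over the well as it lies flush, on the centre line 22 mm from its -x end (case x = -56, z = 70 mm), axes as the case's. Pressed straight down 1 N tips it; the fingers follow it down some 25 mm, to where it meets the well floor and stops. Play round the flush stone: 2.5 mm at each side, 8 mm at the -x end, 4 mm at the +x end.
- stone: Sharpening stone, plain slab 160 x 60 x 26 mm (x, y, z), dark grey lower and light upper layer, about 0.5 kg. Origin: centre of its underside as it lies in the case; at the start its axes are the case's within 1 deg. Once tipped, its raised +x end can be gripped across the 60 mm width some 62 mm from its middle, the tool square to the sloping top; the finger tips then just clear the case's rim.
- stone_center (a point): Centre of the stone slab, 13 mm above its origin; axes as the stone's.
- holder: Low black holder fixed on the worktop. Origin: on its underside, on the centre line; x along it, away from the robot, z up. Base x -132 to 110, 52 mm wide, flat top at z = 16 mm on which the stone is laid lengthways (it overhangs 4 mm at each side). Fixed jaw at the +x end, 60 mm wide, face at x = 90, top at z = 34; sliding jaw at the -x end.
- stop_face (a point): Middle of the fixed jaw's clamping face (holder x = 90 mm, z = 25 mm), axes as the holder's; the jaw lies on its +x side. High above it a wall cupboard juts out to world x = 0.66 m, from z = 0.45 m up: keep the wrist clear of it.
- jaw_face (a point): Middle of the sliding jaw's clamping face (z = 25 mm), axes as the holder's; the jaw, 60 mm wide with its top at z = 34, lies on its -x side.
- jaw_back (a point): Middle of the sliding jaw's back, 22 mm behind jaw_face: a ribbed upright thumb tab 44 mm wide, from z = 17 to z = 40 mm, to be pushed towards the holder's +x. Axes as the holder's.
- jaw (a joint): Travel of the sliding jaw towards the fixed jaw, 0 to 0.040 m; the opening between the jaws is 190 mm minus this, so the 160 mm stone is held at 0.030. It slides with 2 N of friction and stays where it is left; pushing the stone along the base as well takes 2 to 6 N more, until it bears on the fixed jaw and all stops dead.
- kitchen_knife: Chef's knife lying on its side, 277 mm long, black handle, at the robot's right. Origin near the start of the blade, blade to its +x. Leave alone.
- mug: White mug, 82 x 112 x 94 mm, standing at the robot's right. Origin: centre of its underside. Leave alone.
- bowl: Small white bowl, 130 mm across, 58 mm high, standing behind the work. Origin: centre of its underside. Leave alone.

How it is judged:
On the way, in this order (a step that is already met when the one before it is completed fails the run):
1. the stone is tipped up over the pivot, still in its case (angle between stone's own z axis and vertical above 0.38 rad and horizontal distance between stone_center and stone_case below 0.05 m and z of stone_center in the frame of stone_case below 0.1 m), for 0.2 s.
2. the stone is held in the fingers, lifted clear of the case (contact force between the fingers and stone above 1 N and contact force between stone and stone_case below 0.1 N and height (world z) of stone_center above 0.11 m), for 0.2 s.
3. the stone lies flat on the holder between the jaws, let go (z of stone_center in the frame of holder between 0.025 and 0.034 m and y of stone_center in the frame of holder between -0.01 and 0.01 m and angle between the z axis of stone and the z axis of holder, either way round below 0.06 rad and contact force between the fingers and stone below 0.2 N and linear speed of stone below 0.01 m/s and angle between the x axis of stone and the x axis of holder, either way round below 0.15 rad and x of stone_center in the frame of holder between -0.024 and 0.014 m), for 0.2 s.
At the end, for the whole second after the job is handed in: The stone lies flat (within 0.06 rad) and lengthways (within 0.05 rad) on the holder, within 10 mm of its centre line, either side up and either way round, at rest and let go, with its ends against both jaws (gap under 3 mm at each) (z of stone_center in the frame of holder between 0.025 and 0.034 m and y of stone_center in the frame of holder between -0.01 and 0.01 m and angle between the z axis of stone and the z axis of holder, either way round below 0.06 rad and contact force between the fingers and stone below 0.2 N and linear speed of stone below 0.01 m/s and angle between the x axis of stone and the x axis of holder, either way round below 0.05 rad and x of stone_center in the frame of stop_face between -0.083 and -0.077 m and x of stone_center in the frame of jaw_face between 0.077 and 0.083 m and angular speed of stone below 0.05 rad/s); the robot touches nothing.
It fails at once if the stone is dropped (moves faster than 0.35 m/s with no finger on it) (contact force between the fingers and stone below 0.2 N and linear speed of stone above 0.35 m/s).
It fails at once if the stone is set on the holder end first (touching it while sloping more than 15 degrees) (contact force between stone and holder above 3 N and angle between the z axis of stone and the z axis of holder, either way round above 0.26 rad).
It fails at once if the knife, the mug or the bowl is shifted by more than 30 mm (distance of any of kitchen_knife, mug, bowl from where it was at the start of the episode above 0.03 m).
It also fails if it takes over 54 s, if anything falls off the work surface, if the arm or the gripper's body presses on something with over 40 N, if the wrist force passes 120 N, or if a joint passes its speed limit or range.

## Working session

There is one attempt and no reset: what is moved stays moved. The work goes in short steps, Python scripts to look and compute and a tool call to move; the robot and the scene stay as the last step left them, time stands still between calls to the robot, and variables do not carry over. Pictures are saved under pics/ and viewed, at most 10 in all, crops included, and the job is handed in when it is done.

Besides the shell and the picture viewer there is one more tool, called after "Call:" as a command line: name --argument value ..., lists and objects as JSON in quotes. arm_command: Moves the arm, as the interface text tells. Its arguments: {"type":"object","properties":{"deltas":{"type":"array","items":{"type":"array","items":{"type":"array","items":{"type":"number"}}}},"squeeze":{"type":"number"}},"required":["deltas"]}

```bash
mkdir -p pics; ls; python3 - <<'E'
from plant import *
import cv2
s=sense();print(s)
for n in("top","side"):
    im=snapshot(n);cv2.imwrite(f"pics/{n}0.png",im[:,:,::-1]);m=camera_model(n);print(n,m)
E
```

```text
pics
{'clock': 0.0, 'q': array([ 1.08668569e+00,  1.81500262e-01,  1.60804884e+00, -7.08284611e-06,
        1.35379613e+00, -2.06325290e-01]), 'qvel': array([ 0.00164537, -0.00086771, -0.00153695, -0.0003674 ,  0.00022549,
       -0.00294071]), 'joint_torque': array([ 1.02341608e-03, -4.44872940e+01, -3.51340914e+01,  3.44949285e-05,
        9.02920176e-03,  1.37134199e-05]), 'position': array([0.157409  , 0.55244305, 0.23038735]), 'orientation': array([ 1.38445726e-01,  9.90369635e-01, -8.25758176e-04, -2.93283573e-04]), 'contact_force': array([ 0.82170914, -0.09431574, -0.5806014 ]), 'moment': array([ 0.00549076,  0.02358519, -0.02076672]), 'grasp_force': 0.0, 'opening': 0.9997316165864977}
top {'camera_matrix': array([[482.11276578,   0.        , 257.30315908],
       [  0.        , 482.11276578, 191.20829677],
       [  0.        ,   0.        ,   1.        ]]), 'D': array([-0.01027915,  0.        ,  0.        ,  0.        ,  0.        ]), 'world_to_cam': array([[ 0.01750552, -0.99979244,  0.01042318, -0.09915012],
       [ 0.99755514,  0.01816985,  0.06748042, -0.58713042],
       [-0.0676558 ,  0.00921642,  0.99766615, -1.48371566],
       [ 0.        ,  0.        ,  0.        ,  1.        ]])}
side {'camera_matrix': array([[346.70310162,   0.        , 252.67222039],
       [  0.        , 346.70310162, 191.44640947],
       [  0.        ,   0.        ,   1.        ]]), 'D': array([-0.09726905,  0.        ,  0.        ,  0.        ,  0.        ]), 'world_to_cam': array([[-0.93199654, -0.36243242,  0.00501819,  0.52639073],
       [ 0.19087322, -0.47896776,  0.8568298 , -0.19429037],
       [-0.30813935,  0.79952025,  0.51557494, -0.65440227],
       [ 0.        ,  0.        ,  0.        ,  1.        ]])}
```

View pics/top0.png

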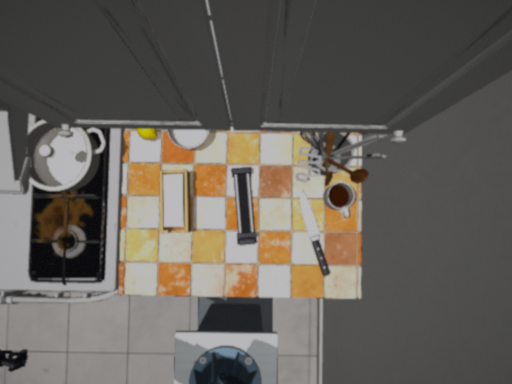

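View pics/side0.png

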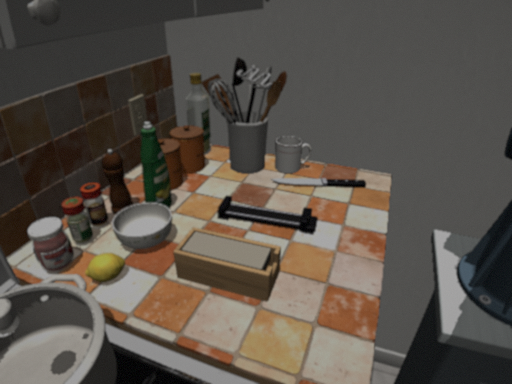

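The top view shows the case with the stone around (175,200) and the holder around (244,205), with its sliding jaw near (244,238). The knife is at (315,230), the mug at (340,196), the bowl at (190,137), and the gripper at (10,358). In the side view the case is at (228,262) and the holder at (266,214).

```bash
cat > h.py <<'E'
import numpy as np, cv2
from plant import *
def ray(n,uv):
    m=camera_model(n);W=np.array(m["world_to_cam"]);R,t=W[:3,:3],W[:3,3]
    p=cv2.undistortPoints(np.float64(uv).reshape(-1,1,2),m["camera_matrix"],m["D"]).reshape(-1,2)
    d=np.c_[p[:,0],-p[:,1],-np.ones(len(p))]@R
    return -R.T@t,d
def onplane(n,uv,z):
    o,d=ray(n,uv);return o+d*((z-o[2])/d[:,2])[:,None]
def project(n,P):
    m=camera_model(n);W=np.array(m["world_to_cam"]);c=np.float64(P).reshape(-1,3)@W[:3,:3].T+W[:3,3]
    return cv2.projectPoints(c*[1,-1,-1],np.zeros(3),np.zeros(3),m["camera_matrix"],m["D"])[0].reshape(-1,2)
E
python3 - <<'E'
from h import *
im=cv2.imread("pics/top0.png")
c=im[155:255,150:265];
cv2.imwrite("pics/c0.png",cv2.resize(c,None,fx=6,fy=6,interpolation=cv2.INTER_CUBIC)[:600,:690])
hsv=cv2.cvtColor(im,cv2.COLOR_BGR2HSV)
print("row200",[tuple(map(int,x)) for x in hsv[200,155:195]])
print("h",[int(x) for x in hsv[205,228:262,2]])
E
```

```text
row200 [(24, 26, 187), (25, 25, 187), (23, 27, 186), (20, 33, 178), (19, 64, 168), (21, 94, 181), (21, 99, 182), (19, 93, 162), (14, 25, 152), (150, 1, 178), (120, 3, 188), (120, 3, 188), (120, 3, 189), (120, 1, 188), (135, 3, 188), (130, 4, 189), (135, 3, 188), (135, 3, 188), (135, 3, 188), (120, 3, 189), (120, 3, 188), (135, 3, 188), (135, 3, 188), (135, 3, 188), (120, 3, 189), (120, 1, 188), (150, 1, 185), (120, 2, 167), (19, 18, 114), (22, 100, 130), (24, 95, 175), (22, 97, 177), (20, 115, 144), (17, 133, 90), (15, 159, 69), (14, 175, 93), (12, 165, 108), (13, 118, 108), (14, 67, 115), (16, 46, 127)]
h [190, 190, 191, 190, 190, 190, 187, 170, 132, 152, 159, 107, 45, 39, 37, 36, 37, 39, 37, 48, 91, 142, 160, 122, 100, 147, 182, 190, 189, 180, 166, 173, 182, 186]
```

View pics/c0.png

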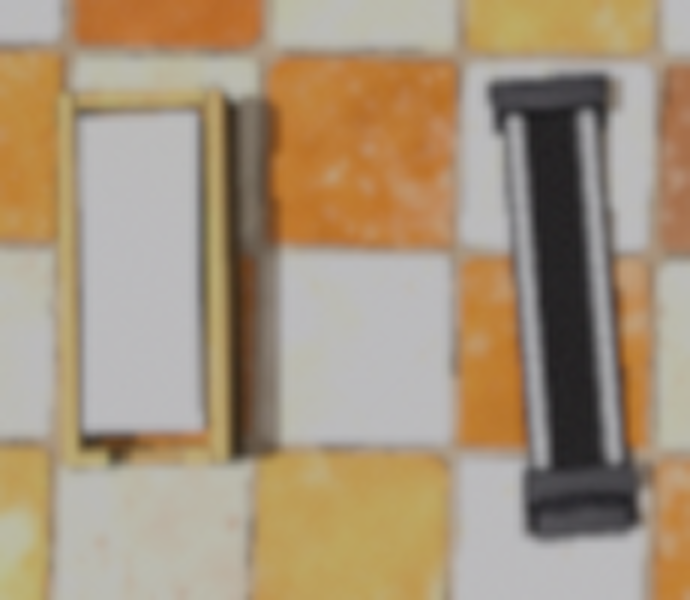

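The crop (6x, offset 150,155) shows the stone top with corners (78,113), (200,110), (203,431) and (82,434). The holder's black band runs from (550,110) to (580,465), with the fixed jaw on top and the sliding jaw at the bottom.

```bash
python3 - <<'E'
from h import *
im=cv2.imread("pics/top0.png")
F=8
def up(x0,y0,x1,y1): return cv2.resize(im[y0:y1,x0:x1],None,fx=F,fy=F,interpolation=cv2.INTER_CUBIC)
def px(p,x0,y0): return (np.float64(p)+.5)/F-.5+[x0,y0]
def big(m):
    c,_=cv2.findContours(m.astype(np.uint8),cv2.RETR_EXTERNAL,cv2.CHAIN_APPROX_NONE);return max(c,key=cv2.contourArea)
# stone
u=up(158,165,190,235);h=cv2.cvtColor(u,cv2.COLOR_BGR2HSV)
c=big((h[...,1]<25)&(h[...,2]>140))
P=onplane("top",px(cv2.boxPoints(cv2.minAreaRect(c)),158,165),.07)
print("stone",P.round(4),"len",np.linalg.norm(np.diff(P,axis=0),axis=1).round(4),"ctr",P.mean(0).round(4))
# case outline (wood top rim)
m=((h[...,1]>55)&(h[...,2]>120))
for r in range(20,65,8):
    xs=np.where(h[r*F,:,1]>55)[0]; 
# holder dark strip rows
u=up(225,160,265,250);g=cv2.cvtColor(u,cv2.COLOR_BGR2GRAY).astype(float)
pts=[]
for y in range(180,228,4):
    row=g[(y-160)*F]; xs=np.where(row<70)[0]; 
    k=xs[(xs/F+225>234)&(xs/F+225<253)]
    # central run
    runs=np.split(k,np.where(np.diff(k)>1)[0]+1); r=max(runs,key=len)
    pts.append(px([[(r[0]+r[-1])/2,(y-160)*F]],225,160)[0]); print(y,len(r)/F,end="; ")
B=onplane("top",pts,.016);k=np.polyfit(B[:,0],B[:,1],1);print("\nbase line y=kx+b",k,"yaw deg",np.degrees(np.arctan(k[0])),"res",(B[:,1]-np.polyval(k,B[:,0])).std())
# jaw profile along the centre line and strip line
d=np.array([1,k[0]]);d/=np.hypot(*d);n=np.array([-d[1],d[0]])
p0=np.array([.55,np.polyval(k,.55)])
sd=np.arange(-.17,.16,.003)
for off in (.021,-.021,0):
    W=np.c_[p0+sd[:,None]*d+off*n,np.full(len(sd),.034)]
    q=project("top",W); v=cv2.remap(cv2.cvtColor(im,cv2.COLOR_BGR2GRAY).astype(np.float32),q[:,0].astype(np.float32)[None],q[:,1].astype(np.float32)[None],cv2.INTER_CUBIC)[0]
    print(off,[(round(float(a*1000)),int(b)) for a,b in zip(sd,v)])
E
```

```text
stone [[0.6343 0.1996 0.07  ]
 [0.6364 0.1385 0.07  ]
 [0.4757 0.1316 0.07  ]
 [0.4737 0.1922 0.07  ]] len [0.0611 0.1608 0.0607] ctr [0.5551 0.1655 0.07  ]
180 8.0; 184 8.0; 188 8.0; 192 8.0; 196 8.125; 200 8.125; 204 8.0; 208 8.125; 212 8.125; 216 8.0; 220 8.25; 224 8.0; 
base line y=kx+b [ 0.09981355 -0.10127774] yaw deg 5.700015971446012 res 0.00013670798327660127
0.021 [(-170, 186), (-167, 186), (-164, 185), (-161, 186), (-158, 187), (-155, 187), (-152, 187), (-149, 187), (-146, 187), (-143, 187), (-140, 186), (-137, 186), (-134, 187), (-131, 185), (-128, 165), (-125, 123), (-122, 86), (-119, 73), (-116, 69), (-113, 58), (-110, 44), (-107, 47), (-104, 63), (-101, 75), (-98, 78), (-95, 74), (-92, 75), (-89, 101), (-86, 135), (-83, 143), (-80, 143), (-77, 145), (-74, 144), (-71, 142), (-68, 144), (-65, 143), (-62, 142), (-59, 140), (-56, 141), (-53, 140), (-50, 144), (-47, 144), (-44, 142), (-41, 141), (-38, 143), (-35, 141), (-32, 139), (-29, 142), (-26, 143), (-23, 141), (-20, 141), (-17, 142), (-14, 140), (-11, 142), (-8, 143), (-5, 142), (-2, 140), (1, 141), (4, 141), (7, 143)
[... 2391 characters left out ...]
38, 34), (-35, 36), (-32, 36), (-29, 35), (-26, 36), (-23, 36), (-20, 35), (-17, 35), (-14, 37), (-11, 34), (-8, 34), (-5, 35), (-2, 37), (1, 36), (4, 36), (7, 35), (10, 36), (13, 34), (16, 35), (19, 35), (22, 35), (25, 35), (28, 35), (31, 35), (34, 35), (37, 36), (40, 37), (43, 35), (46, 34), (49, 35), (52, 34), (55, 35), (58, 37), (61, 36), (64, 35), (67, 35), (70, 35), (73, 35), (76, 35), (79, 35), (82, 38), (85, 36), (88, 34), (91, 33), (94, 42), (97, 65), (100, 73), (103, 70), (106, 65), (109, 82), (112, 135), (115, 171), (118, 177), (121, 164), (124, 156), (127, 158), (130, 160), (133, 160), (136, 160), (139, 162), (142, 163), (145, 161), (148, 160), (151, 160), (154, 161), (157, 162)]
```

Call:
arm_command --deltas '[[[-0.0361,-0.0235,0,0,0],[-0.0361,-0.0235,0,0,0],[-0.0361,-0.0235,0,0,0],[-0.0361,-0.0235,0,0,0],[-0.0361,-0.0235,0,0,0],[-0.0361,-0.0235,0,0,0],[-0.0361,-0.0235,0,0,0],[-0.0361,-0.0235,0,0,0],[-0.0361,-0.0235,0,0,0],[-0.0361,-0.0235,0,0,0],[-0.0361,-0.0235,0,-9.2,0],[-0.0361,-0.0235,0,-9.2,0]]]' --squeeze 40

```text
clock: 1.6
position: [0.5022, 0.1666, 0.231]
orientation: [-0.024, 1.0, 0.0, -0.0]
contact_force: [-0.9, 0.5, 0.0]
opening: 0.001
grasp_force: 0.0
```

Call:
arm_command --deltas '[[[0.0052,-0.0035,0.04,0,0],[0,0,0.05,0,0],[0,0,0.04,0,0],[0,0,0.016,0,0],[0,0,0.004,0,0],[0,0,0,0,0]]]'

```text
clock: 2.35
position: [0.4978, 0.1644, 0.0825]
orientation: [-0.022, 1.0, 0.0, 0.001]
contact_force: [0.7, 0.5, -1.1]
opening: 0.002
grasp_force: 0.0
```

```bash
python3 - <<'E'
from h import *
im=snapshot("side")[:,:,::-1];cv2.imwrite("pics/s1.png",cv2.resize(im[130:320,120:370],None,fx=3,fy=3,interpolation=cv2.INTER_CUBIC))
E
```

```text
(no output)
```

View pics/s1.png

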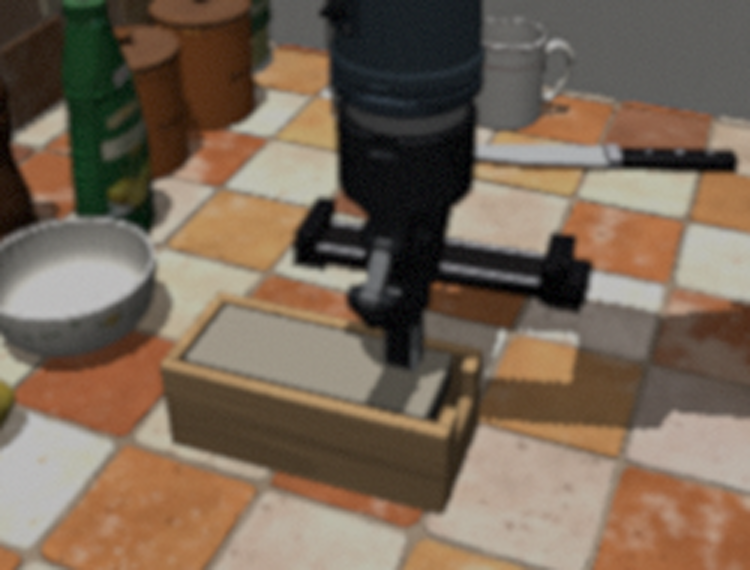

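The closed fingers (crop 405,365) stand just over the stone's well end. I'll press now.

Call:
arm_command --deltas '[[[0,0,0.006,0,0],[0,0,0.005,0,0],[0,0,0.004,0,0],[0,0,0.004,0,0],[0,0,0.004,0,0],[0,0,0.004,0,0],[0,0,0.004,0,0],[0,0,0.003,0,0],[0,0,0.003,0,0],[0,0,0,0,0]]]'

```text
clock: 3.65
position: [0.497, 0.1643, 0.0466]
orientation: [-0.022, 1.0, -0.0, -0.0]
contact_force: [-10.3, -1.4, 24.4]
opening: -0.0
grasp_force: 13.1
```

Call:
arm_command --deltas '[[[0,0,-0.004,0,0],[0,0,-0.01,0,0],[0,0,-0.03,0,0.05],[0,0,-0.05,0,0.0854],[-0.02,0,-0.04,0,0.0854],[0,0,0,0,0.0854]]]'

```text
clock: 4.4
position: [0.5205, 0.1653, 0.1829]
orientation: [-0.022, 1.0, 0.0, 0.005]
contact_force: [0.5, -0.4, -0.9]
opening: 0.846
grasp_force: 0.0
```

```bash
python3 - <<'E'
from h import *
s=sense();print(s["clock"],s["position"],s["orientation"],s["contact_force"])
im=snapshot("side")[:,:,::-1];cv2.imwrite("pics/side2.png",im);cv2.imwrite("pics/s2.png",cv2.resize(im[200:310,160:300],None,fx=5,fy=5,interpolation=cv2.INTER_CUBIC))
# predicted raised-end points for the tipped stone (case frame, 30 deg)
c,sn=np.array([.5551,.1655]),np.radians(2.55)
C=c-.002*np.array([np.cos(sn),np.sin(sn)])
def w(x,y,z): return [C[0]+x*np.cos(sn)-y*np.sin(sn),C[1]+x*np.sin(sn)+y*np.cos(sn),z]
P=[w(.0578,.03,.1085),w(.0578,-.03,.1085),w(.0708,.03,.086),w(.095,.042,.07),w(-.095,.042,.07)]
print(((project("side",P)-[160,200])*5).round())
E
```

```text
4.4 [0.52052681 0.16527601 0.18288188] [-2.15394376e-02  9.99757502e-01  3.19460701e-04  4.57040747e-03] [ 0.46397682 -0.38769376 -0.85821651]
[[153. 176.]
 [224.  86.]
 [128. 217.]
 [ 60. 255.]
 [544. 375.]]
```

View pics/s2.png

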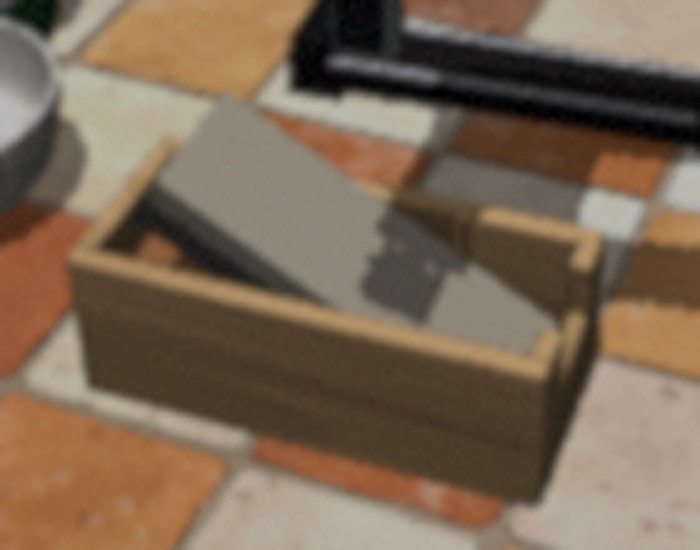

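The stone is tipped. Its raised top edge runs from crop (157,187) to (225,97), about 10 crop pixels below the prediction.

```bash
python3 - <<'E'
from h import *
sn=np.radians(2.55);ex=np.array([np.cos(sn),np.sin(sn),0]);ey=np.array([-np.sin(sn),np.cos(sn),0])
C=np.array([.5551,.1655,0])-.002*ex
for uv,y in(((157,187),.03),((225,97),-.03),((191,142),0),((73,258),.042),((545,378),.042)):
    o,d=ray("side",[[uv[0]/5+160-.4,uv[1]/5+200-.4]]);d=d[0]
    P=o+d*(y-(o-C)@ey)/(d@ey); print(uv,P.round(4),"case x",((P-C)@ex).round(4))
E
```

```text
(157, 187) [0.6092 0.1979 0.1046] case x 0.0575
(225, 97) [0.613  0.138  0.1042] case x 0.0586
(191, 142) [0.6117 0.168  0.1035] case x 0.0586
(73, 258) [0.6412 0.2114 0.071 ] case x 0.0901
(545, 378) [0.4566 0.2032 0.0693] case x -0.0948
```

Call:
arm_command --deltas '[[[-0.03,-0.0006,0,0,0.0854],[-0.03,-0.0006,0,0,0.0854],[-0.0265,0,0,0,0.0854],[0,0,0.04,0,0.0854],[0,0,0.04,0,0.0854],[0,0,0.021,0,0.0854],[0,0,0.005,0,0.0854],[0,0,0,0,0.0854]]]'

```text
clock: 5.45
position: [0.6036, 0.1677, 0.0729]
orientation: [-0.022, 1.0, 0.0, 0.0]
contact_force: [0.6, -0.2, -0.2]
opening: 0.994
grasp_force: 0.0
```

Call:
arm_command --deltas '[[[-0.003,0,0.003,0,0.0854],[0,0,0,0,0.07],[0,0,0,0,0.05],[0,0,0,0,0.04],[0,0,0,0,0.04],[0,0,0,0,0.04]]]' --squeeze 80

```text
clock: 6.2
position: [0.6066, 0.1678, 0.07]
orientation: [-0.022, 1.0, 0.0, 0.0]
contact_force: [-0.4, 0.1, 5.8]
opening: 0.689
grasp_force: 85.5
```

```bash
python3 - <<'E'
from h import *
im=snapshot("side")[:,:,::-1];cv2.imwrite("pics/s3.png",cv2.resize(im[190:300,150:290],None,fx=5,fy=5,interpolation=cv2.INTER_CUBIC))
E
```

```text
(no output)
```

View pics/s3.png

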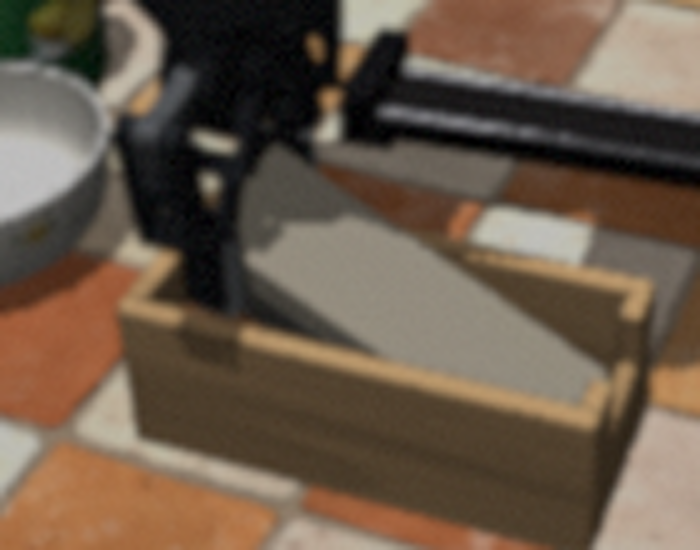

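The fingers straddle the raised end and the grip is firm (opening 59 mm). I'll lift it slowly with full grip.

Call:
arm_command --deltas '[[[0,0,0,0,0.04],[0,0,-0.003,0,0.04],[0,0,-0.006,0,0.04],[0,0,-0.01,0,0.04],[0.002,0,-0.012,0,0.04],[0.002,0,-0.012,0,0.04],[0.002,0,-0.012,0,0.04],[0.002,0,-0.012,0,0.04],[0.002,0,-0.01,0,0.04],[0,0,-0.01,0,0.04],[0,0,-0.005,0,0.04],[0,0,0,0,0.04]]]' --squeeze 120

```text
clock: 7.75
position: [0.5965, 0.1673, 0.1617]
orientation: [-0.022, 1.0, 0.0, 0.0]
contact_force: [-0.4, 0.4, -6.3]
opening: 0.681
grasp_force: 129.3
```

```bash
python3 - <<'E'
from h import *
s=sense();print(s["joint_torque"].round(2),s["moment"].round(2))
im=snapshot("side")[:,:,::-1];cv2.imwrite("pics/s4.png",cv2.resize(im[150:300,150:320],None,fx=4,fy=4,interpolation=cv2.INTER_CUBIC))
E
```

```text
[ 5.000e-02 -5.454e+01 -3.602e+01  1.000e-02  4.200e-01 -0.000e+00] [ 0.05 -0.35  0.03]
```

View pics/s4.png

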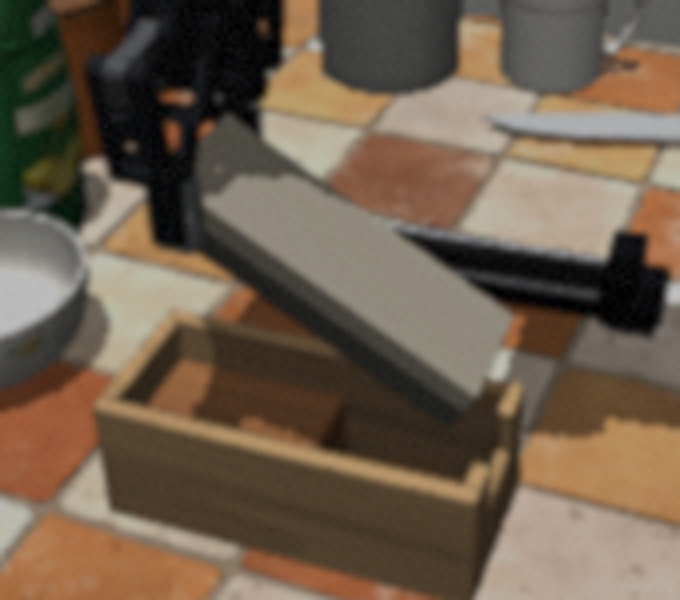

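The stone is held at about 28° and is clear of the case; its low end (crop 455,415) hangs above the well end. The tool can't pitch, so I'll level the stone on the bare worktop between case and holder and regrasp it by the middle.

Call:
arm_command --deltas '[[[0,0,-0.01,0,0.04],[0.0008,-0.0195,0,0,0.04],[0.0008,-0.0195,0,0,0.04],[0.0008,-0.0195,0,0,0.04],[0.0008,-0.0195,0,0,0.04],[0.0008,-0.0195,0,0,0.04],[0.0008,-0.0195,0,-3.2,0.04],[0,0,0.03,0,0.04],[0,0,0.03,0,0.04],[0,0,0.025,0,0.04],[0,0,0.01,0,0.04],[0,0,0,0,0.04]]]'

```text
clock: 9.3
position: [0.5962, 0.0498, 0.076]
orientation: [-0.049, 0.999, 0.0, -0.001]
contact_force: [0.5, -0.0, -6.7]
opening: 0.686
grasp_force: 129.9
```

Call:
arm_command --deltas '[[[0,0,0.006,0,0.04],[0,0,0.006,0,0.04],[0,0,0.006,0,0.04],[0,0,0.006,0,0.04],[0,0,0,0,0.04]]]' --squeeze 60

```text
clock: 9.93
position: [0.6015, 0.05, 0.0562]
orientation: [-0.049, 0.999, -0.0, 0.005]
contact_force: [7.3, 1.2, 6.7]
opening: 0.685
grasp_force: 132.2
```

Call:
arm_command --deltas '[[[0,0,0,0,0.05],[0,0,0,0,0.05],[0,0,0.004,0,0.05]]]' --squeeze 20

```text
clock: 10.3
position: [0.6024, 0.05, 0.0531]
orientation: [-0.049, 0.999, -0.001, 0.006]
contact_force: [9.7, 1.1, 15.9]
opening: 0.681
grasp_force: 133.1
```

Call:
arm_command --deltas '[[[0,0,0,0,0.058],[0,0,0,0,0.0584]]]' --squeeze 20

```text
clock: 10.55
position: [0.6003, 0.0499, 0.0513]
orientation: [-0.05, 0.999, -0.001, 0.004]
contact_force: [5.1, 0.6, 2.3]
opening: 0.687
grasp_force: 98.8
```

Call:
arm_command --deltas '[[[0,0,0.004,0,0.0584],[0,0,0.004,0,0.0584],[0,0,0.004,0,0.0584],[0,0,0.004,0,0.0584],[0,0,0,0,0.0584]]]'

```text
clock: 11.18
position: [0.6012, 0.0497, 0.036]
orientation: [-0.05, 0.999, -0.001, 0.005]
contact_force: [6.8, 0.7, 6.4]
opening: 0.692
grasp_force: 100.4
```

Force is modest, so the stone is turning in the grip. I'll continue.

Call:
arm_command --deltas '[[[0,0,0.004,0,0.0584],[0,0,0.004,0,0.0584],[0,0,0.004,0,0.0584],[0,0,0.004,0,0.0584],[0,0,0.004,0,0.0584],[0,0,0,0,0.0584]]]'

```text
clock: 11.92
position: [0.6002, 0.0498, 0.015]
orientation: [-0.05, 0.999, -0.001, 0.004]
contact_force: [5.7, 1.1, 3.9]
opening: 0.685
grasp_force: 101.0
```

```bash
python3 - <<'E'
from h import *
im=snapshot("side")[:,:,::-1];cv2.imwrite("pics/s5.png",cv2.resize(im[150:300,170:340],None,fx=4,fy=4,interpolation=cv2.INTER_CUBIC))
E
```

```text
(no output)
```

View pics/s5.png

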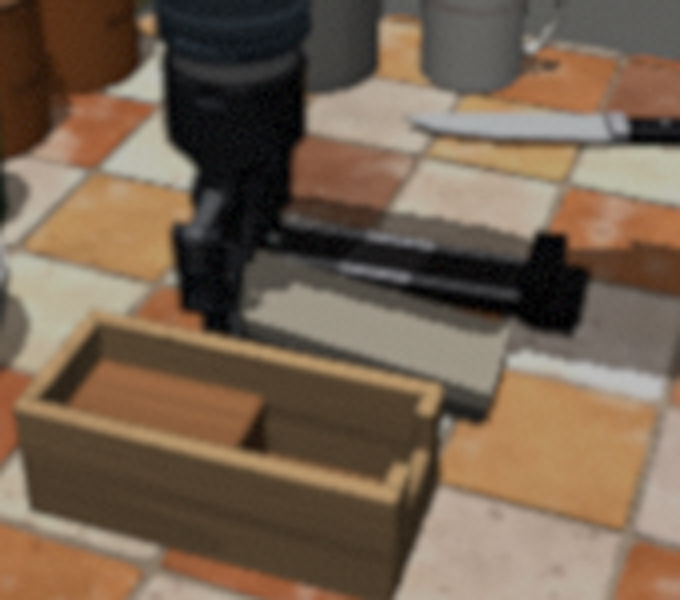

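The stone is nearly level between case and holder, and the fingers still hold the far end (crop 230,300). I'll lower the rest and release.

Call:
arm_command --deltas '[[[0,0,0.004,0,0.0584],[0,0,0.004,0,0.0584],[0,0,0.002,0,0.0584],[0,0,0.002,0,0.0584],[0,0,0,0,0.0584]]]'

```text
clock: 12.6
position: [0.5992, 0.0499, 0.0022]
orientation: [-0.05, 0.999, -0.0, 0.003]
contact_force: [5.1, 0.3, 3.5]
opening: 0.689
grasp_force: 101.2
```

Call:
arm_command --deltas '[[[0,0,0.002,0,0.0584],[0,0,0.001,0,0.0584],[0,0,0,0,0.062],[0,0,0,0,0.07],[0,0,-0.003,0,0.0854],[0,0,-0.02,0,0.0854],[0,0,-0.05,0,0.0854],[0,0,-0.04,0,0.0854],[0,0,0,0,0.0854]]]'

```text
clock: 13.72
position: [0.5995, 0.0502, 0.1152]
orientation: [-0.05, 0.999, -0.001, 0.004]
contact_force: [0.7, -0.3, -0.5]
opening: 1.004
grasp_force: 0.0
```

```bash
python3 - <<'E'
from h import *
s=sense();print(s["clock"],s["position"],s["orientation"],s["opening"],s["contact_force"])
im=snapshot("top")[:,:,::-1];cv2.imwrite("pics/top2.png",im)
a=im[155:255,170:270]
cv2.imwrite("pics/c2.png",cv2.resize(a,None,fx=6,fy=6,interpolation=cv2.INTER_CUBIC))
cv2.imwrite("pics/side6.png",snapshot("side")[:,:,::-1])
E
```

```text
13.725 [0.59949798 0.05015819 0.11521673] [-4.96873476e-02  9.98756015e-01 -5.48642527e-04  4.15793328e-03] 1.0042022019716739 [ 0.67498521 -0.2948588  -0.52573544]
```

View pics/c2.png

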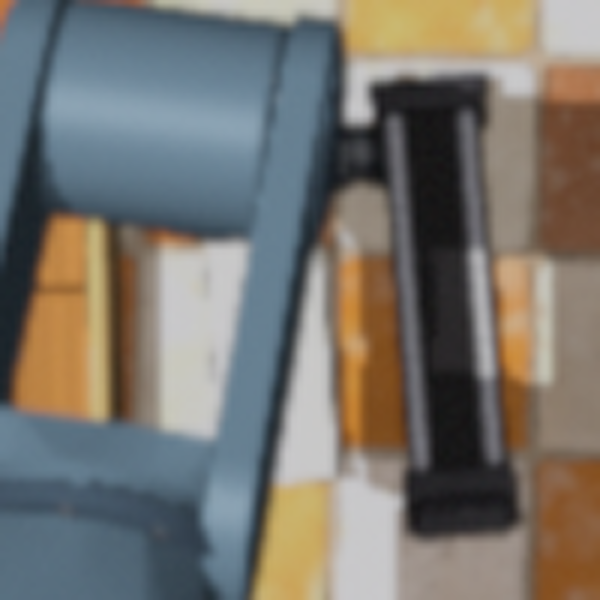

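The arm hides the stone from the top camera, so I'll swing it aside to measure.

Call:
arm_command --deltas '[[[0,0.03,-0.03,0,0.0854],[0,0.05,-0.02,0,0.0854],[0,0.05,0,0,0.0854],[0,0.05,0,0,0.0854],[0,0.05,0,0,0.0854],[0,0.05,0,0,0.0854]]]'

```text
clock: 14.58
position: [0.5672, 0.3301, 0.1582]
orientation: [-0.05, 0.999, -0.0, -0.002]
contact_force: [-0.4, -0.2, 1.1]
opening: 1.001
grasp_force: 0.0
```

```bash
python3 - <<'E'
from h import *
s=sense();print(s["position"],s["orientation"])
im=snapshot("top")[:,:,::-1];cv2.imwrite("pics/top3.png",im)
x0,y0,x1,y1=190,165,243,245
cv2.imwrite("pics/c3.png",cv2.resize(im[150:250,150:260],None,fx=6,fy=6,interpolation=cv2.INTER_CUBIC)[:600])
h=cv2.cvtColor(im,cv2.COLOR_BGR2HSV)
for r in (190,200,210,220): print(r,[tuple(map(int,x[1:])) for x in h[r,196:236:2]])
E
```

```text
[0.56722284 0.33008247 0.15820362] [-4.95774683e-02  9.98768773e-01 -4.74313101e-04 -1.66944240e-03]
190 [(193, 156), (195, 195), (196, 195), (161, 187), (9, 189), (1, 193), (1, 193), (1, 193), (3, 193), (3, 193), (3, 194), (4, 193), (4, 193), (6, 173), (107, 124), (34, 174), (1, 192), (3, 193), (3, 192), (2, 162)]
200 [(21, 156), (4, 191), (5, 193), (4, 192), (4, 178), (1, 193), (1, 194), (0, 193), (0, 193), (1, 193), (1, 193), (1, 193), (3, 193), (4, 190), (25, 134), (122, 151), (161, 196), (164, 196), (145, 195), (124, 181)]
210 [(41, 142), (40, 142), (31, 149), (5, 188), (5, 193), (1, 193), (1, 194), (1, 194), (1, 194), (0, 193), (0, 193), (1, 193), (1, 193), (3, 192), (17, 153), (132, 149), (155, 196), (148, 196), (177, 196), (172, 194)]
220 [(44, 134), (45, 135), (47, 136), (45, 136), (32, 145), (1, 188), (3, 195), (3, 195), (3, 194), (1, 194), (0, 193), (1, 193), (0, 193), (1, 193), (3, 173), (118, 117), (183, 188), (188, 195), (187, 194), (195, 194)]
```

View pics/c3.png

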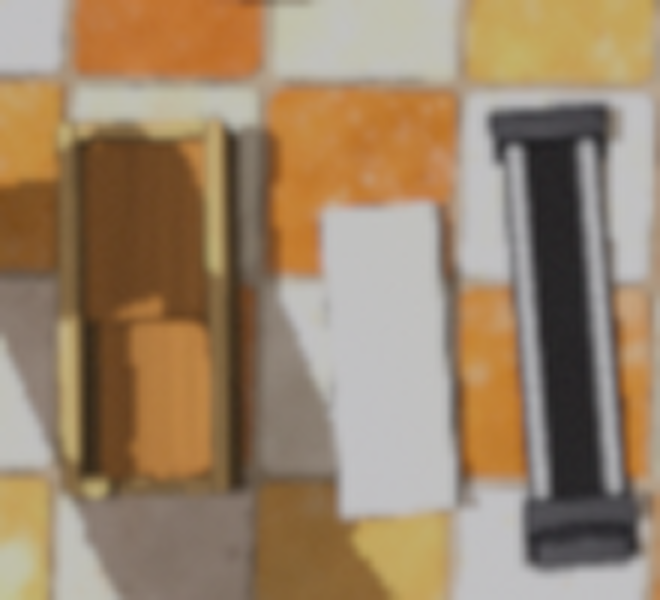

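The stone lies flat with crop corners at about (323,207), (437,203), (456,509) and (341,516). The sliding jaw hasn't moved.

```bash
python3 - <<'E'
from h import *
c=np.array([(323,207),(437,203),(456,509),(341,516)])
uv=(c+.5)/6-.5+[150,150]
P=onplane("top",uv,.026)
print(P.round(4),np.linalg.norm(np.diff(P,axis=0),axis=1).round(4))
far,near=(P[0]+P[1])/2,(P[2]+P[3])/2;d=far-near
print("ctr",P.mean(0).round(4),"yaw",np.degrees(np.arctan2(d[1],d[0])))
# refine with sub-pixel side edges: right edge (sat jump) rows
im=cv2.imread("pics/top3.png").astype(np.float32);sat=cv2.cvtColor(im.astype(np.uint8),cv2.COLOR_BGR2HSV)[...,1].astype(float)
e=[]
for r in range(198,226,2):
    k=np.arange(218,232);v=sat[r,k];i=np.argmax(v>30);e.append((k[i]-(v[i]-30)/(v[i]-v[i-1]),r))
R=onplane("top",e,.026);q=np.polyfit(R[:,0],R[:,1],1);print("right edge yaw",np.degrees(np.arctan(q[0])),"y at .53",np.polyval(q,.53),"res",np.std(R[:,1]-np.polyval(q,R[:,0])))
E
```

```text
[[0.6076 0.0792 0.026 ]
 [0.6107 0.0203 0.026 ]
 [0.4529 0.007  0.026 ]
 [0.4483 0.066  0.026 ]] [0.059  0.1583 0.0592]
ctr [0.5299 0.0431 0.026 ] yaw 4.782918816975776
right edge yaw 4.432771180025745 y at .53 0.012006853803857565 res 0.0004891662554134509
```

Call:
arm_command --deltas '[[[0.0093,-0.0403,0,0,0.0854],[0.0093,-0.0403,0,0,0.0854],[0.0093,-0.0403,0,0,0.0854],[0.0093,-0.0403,0,0,0.0854],[0.0093,-0.0403,0,0,0.0854],[0.0093,-0.0403,0,0,0.0854],[0.0096,-0.0402,0,0,0.0854],[0,0,0.04,0,0.0854],[0,0,0.04,0,0.0854],[0,0,0,0,0.0854]]]'

```text
clock: 15.88
position: [0.5274, 0.0421, 0.0761]
orientation: [-0.049, 0.999, 0.001, -0.005]
contact_force: [-0.6, -0.0, 0.6]
opening: 1.0
grasp_force: 0.0
```

Call:
arm_command --deltas '[[[-0.002,0.001,0.03,0,0.0854],[0,0,0.03,0,0.0854],[0,0,0.01,0,0.0854],[0,0,0.003,0,0.0854],[0,0,0,0,0.07],[0,0,0,0,0.05],[0,0,0,0,0.05],[0,0,0,0,0.05]]]' --squeeze 80

```text
clock: 16.88
position: [0.5347, 0.043, 0.0092]
orientation: [-0.05, 0.999, -0.0, 0.001]
contact_force: [-2.3, 1.3, 7.9]
opening: 0.679
grasp_force: 86.7
```

Call:
arm_command --deltas '[[[0,0,0,0,0.05],[0,0,-0.005,0,0.05],[0,0,-0.015,0,0.05],[0,0,-0.02,0,0.05],[0,0,-0.02,0,0.05],[0,0,0,0,0.05],[0,0,0,0,0.05]]]' --squeeze 100

```text
clock: 17.75
position: [0.5329, 0.043, 0.0669]
orientation: [-0.05, 0.999, 0.0, -0.0]
contact_force: [0.1, -0.1, -6.3]
opening: 0.668
grasp_force: 108.5
```

```bash
python3 - <<'E'
from h import *
s=sense();p,q=s["position"],s["orientation"];print(s["clock"],p,q,s["contact_force"],s["moment"],s["opening"])
th=np.arctan2(q[1]**2-q[0]**2,2*q[0]*q[1])  # tool y angle
print("yaw",np.degrees(th)-90)
y=np.array([np.cos(th),np.sin(th)]);x=np.array([np.sin(th),-np.cos(th)])
h=np.radians(5.7);S=.001
tgt=np.array([.55+S*np.cos(h),.0])  # stone centre target
tgt[1]=.09981*tgt[0]-.10128
tcp=tgt+.0048*np.array([np.cos(h),np.sin(h)])
d=tcp-p[:2];print("tcp target",tcp,"tool d",d@x,d@y)
E
```

```text
17.75 [0.53286957 0.04297978 0.06685321] [-4.95670539e-02  9.98770695e-01  6.19534754e-05 -4.50049533e-04] [ 0.07029319 -0.09867155 -6.31788865] [-0.01660046  0.036486    0.00132636] 0.6678009754717492
yaw 5.682294994256381
tcp target [ 0.55577132 -0.04580845] tool d 0.013998095656038864 -0.09061949583488722
```

Call:
arm_command --deltas '[[[0.0045,-0.02,0,0,0.05],[0.0045,-0.025,0,0,0.05],[0.0045,-0.025,0,0,0.05],[0.0045,-0.0206,0,0,0.05],[0,0,0,0,0.05],[0,0,0,0,0.05],[0,0,0,0,0.05]]]'

```text
clock: 18.62
position: [0.5242, -0.0482, 0.0669]
orientation: [-0.05, 0.999, 0.0, -0.0]
contact_force: [0.1, 0.5, -5.7]
opening: 0.669
grasp_force: 108.6
```

```bash
python3 - <<'E'
from h import *
s=sense();p,q=s["position"],s["orientation"];print(p,q,s["contact_force"])
a=p[:2]-[.55,.09981*.55-.10128];h=np.radians(5.7)
print("TCP along s (holder x+2mm)",a@[np.cos(h),np.sin(h)],"lateral",a@[-np.sin(h),np.cos(h)])
# check in the side view: near end of stone and the jaw, colour scan along the stone's near end
cv2.imwrite("pics/side7.png",snapshot("side")[:,:,::-1])
E
```

```text
[ 0.52422259 -0.04815835  0.06688725] [-4.99911147e-02  9.98749555e-01  2.49539871e-04 -3.90967106e-04] [ 0.12298262  0.50132348 -5.7429149 ]
TCP along s (holder x+2mm) -0.025826138212150445 lateral 0.0007951312020285835
```

My helper had the tool-x sign flipped, so I'll move 27 mm the other way and then lower.

Call:
arm_command --deltas '[[[-0.009,-0.0008,0,0,0.05],[-0.009,0,0,0,0.05],[-0.009,0,0,0,0.05],[0,0,0,0,0.05],[0,0,0.01,0,0.05],[0,0,0.01,0,0.05],[0,0,0.008,0,0.05],[0,0,0.004,0,0.05],[0,0,0,0,0.05],[0,0,0,0,0.05]]]'

```text
clock: 19.92
position: [0.5518, -0.0472, 0.0356]
orientation: [-0.05, 0.999, -0.0, 0.0]
contact_force: [0.4, -0.3, -5.5]
opening: 0.673
grasp_force: 108.6
```

Call:
arm_command --deltas '[[[0,0.0008,0.003,0,0.05],[0,0,0.003,0,0.05],[0,0,0.002,0,0.05],[0,0,0.001,0,0.05],[0,0,0,0,0.05]]]'

```text
clock: 20.55
position: [0.5513, -0.0463, 0.0262]
orientation: [-0.05, 0.999, 0.0, -0.0]
contact_force: [0.3, 0.1, -5.9]
opening: 0.67
grasp_force: 108.6
```

Call:
arm_command --deltas '[[[0,0,0.001,0,0.05],[0,0,0.001,0,0.05],[0,0,0,0,0.05],[0,0,0,0,0.05]]]'

```text
clock: 21.05
position: [0.5516, -0.0464, 0.0254]
orientation: [-0.05, 0.999, -0.0, 0.0]
contact_force: [-5.5, 1.2, 5.8]
opening: 0.672
grasp_force: 109.9
```

The stone has touched down at the expected height. Releasing.

Call:
arm_command --deltas '[[[0,0,0,0,0.058],[0,0,0,0,0.062],[0,0,0,0,0.07],[0,0,0,0,0.0854],[0,0,0,0,0.0854],[0,0,-0.02,0,0.0854],[0,0,-0.04,0,0.0854],[0,0,-0.04,0,0.0854],[0,0,0,0,0.0854]]]'

```text
clock: 22.18
position: [0.5541, -0.0471, 0.1281]
orientation: [-0.05, 0.999, -0.001, 0.004]
contact_force: [1.1, -0.8, 0.9]
opening: 0.998
grasp_force: 0.0
```

```bash
python3 - <<'E'
from h import *
s=sense();print(s["position"],s["contact_force"])
im=snapshot("side")[:,:,::-1];cv2.imwrite("pics/side8.png",im)
# expected stone on holder: profile along its top centre line z=.042 in side view
h=np.radians(5.7);ex=np.array([np.cos(h),np.sin(h)]);ey=np.array([-ex[1],ex[0]]);o=np.array([.55,.09981*.55-.10128])
g=cv2.cvtColor(im,cv2.COLOR_BGR2GRAY).astype(np.float32)
sd=np.arange(-.12,.115,.004)
for off in(.015,-.015):
    q=project("side",np.c_[o+sd[:,None]*ex+off*ey,np.full(len(sd),.042)]).astype(np.float32)
    v=cv2.remap(g,q[None,:,0],q[None,:,1],cv2.INTER_LINEAR)[0];print(off,[(round(a*1000),int(b)) for a,b in zip(sd,v)])
for x in(-.05,.04):
    l=np.arange(-.045,.046,.003);q=project("side",np.c_[o+x*ex+l[:,None]*ey,np.full(len(l),.042)]).astype(np.float32)
    print(x,[(round(a*1000),int(b)) for a,b in zip(l,cv2.remap(g,q[None,:,0],q[None,:,1],cv2.INTER_LINEAR)[0])])
E
```

```text
[ 0.55409927 -0.04707953  0.12807546] [ 1.08602221 -0.83984362  0.90852074]
0.015 [(-120, 45), (-116, 46), (-112, 32), (-108, 18), (-104, 15), (-100, 13), (-96, 17), (-92, 39), (-88, 80), (-84, 68), (-80, 128), (-76, 141), (-72, 141), (-68, 140), (-64, 140), (-60, 140), (-56, 142), (-52, 141), (-48, 141), (-44, 142), (-40, 140), (-36, 140), (-32, 141), (-28, 140), (-24, 141), (-20, 141), (-16, 140), (-12, 141), (-8, 132), (-4, 100), (0, 72), (4, 73), (8, 72), (12, 73), (16, 83), (20, 124), (24, 140), (28, 141), (32, 140), (36, 141), (40, 140), (44, 141), (48, 140), (52, 141), (56, 141), (60, 141), (64, 141), (68, 141), (72, 141), (76, 140), (80, 129), (84, 84), (88, 19), (92, 13), (96, 16), (100, 19), (104, 42), (108, 102), (112, 137)]
-0.015 [(-120, 63), (-116, 61), (-112, 57), (-108, 49), (-104, 42), (-100, 44), (-96, 49), (-92, 75), (-88, 123), (-84, 136), (-80, 116), (-76, 124), (-72, 131), (-68, 134), (-64, 140), (-60, 139), (-56, 140), (-52, 140), (-48, 140), (-44, 140), (-40, 141), (-36, 140), (-32, 141), (-28, 140), (-24, 141), (-20, 141), (-16, 141), (-12, 125), (-8, 88), (-
[... 315 characters left out ...]
5)]
-0.05 [(-45, 159), (-42, 159), (-39, 160), (-36, 159), (-33, 154), (-30, 146), (-27, 135), (-24, 128), (-21, 131), (-18, 137), (-15, 140), (-12, 140), (-9, 140), (-6, 141), (-3, 140), (0, 140), (3, 140), (6, 140), (9, 141), (12, 141), (15, 141), (18, 141), (21, 141), (24, 142), (27, 137), (30, 124), (33, 104), (36, 81), (39, 68), (42, 62), (45, 60)]
0.04 [(-45, 55), (-42, 49), (-39, 46), (-36, 48), (-33, 54), (-30, 79), (-27, 104), (-24, 127), (-21, 137), (-18, 141), (-15, 142), (-12, 142), (-9, 141), (-6, 140), (-3, 141), (0, 141), (3, 140), (6, 140), (9, 141), (12, 141), (15, 140), (18, 141), (21, 142), (24, 141), (27, 137), (30, 123), (33, 102), (36, 77), (39, 64), (42, 60), (45, 57)]
```

The stone lies flat from about s=-79 to +81 mm and is centred sideways within about 2 mm. Next is the jaw: shut the fingers, move behind the tab, and lower.

Call:
arm_command --deltas '[[[0.03,0,0,0,0],[0.04,0,0,0,0],[0.04,0,0,0,0],[0.035,0,0,0,0],[0,0,0,0,0],[0,0,0,0,0],[0,0,0,0,0]]]'

```text
clock: 23.1
position: [0.4079, -0.0608, 0.1242]
orientation: [-0.05, 0.999, 0.0, 0.0]
contact_force: [0.2, 0.1, 0.6]
opening: 0.001
grasp_force: 0.0
```

```bash
cat >> h.py <<'E'
def hold():
    p=sense()["position"];a=p[:2]-[.55,.09981*.55-.10128];h=np.radians(5.7)
    print("s",a@[np.cos(h),np.sin(h)],"lat",a@[-np.sin(h),np.cos(h)],"z",p[2],"q",sense()["orientation"],"F",sense()["contact_force"])
E
python3 -c "
from h import *
hold()"
```

```text
s -0.14285278234398305 lat -0.00020883767352123002 z 0.12418071332471001 q [-4.97200376e-02  9.98763193e-01  2.49450896e-06  4.82494008e-05] F [0.23701798 0.05288145 0.62399613]
```

Now down 98 mm to z≈0.026, then push forward gently.

Call:
arm_command --deltas '[[[0,0,0.04,0,0],[0,0,0.04,0,0],[0,0,0.018,0,0],[0,0,0,0,0],[-0.006,0,0,0,0],[-0.006,0,0,0,0],[-0.006,0,0,0,0],[0,0,0,0,0]]]'

```text
clock: 24.1
position: [0.426, -0.0591, 0.0268]
orientation: [-0.05, 0.999, -0.0, 0.001]
contact_force: [-0.2, -0.4, 0.1]
opening: 0.001
grasp_force: 0.0
```

Call:
arm_command --deltas '[[[-0.003,0,0,0,0],[-0.003,0,0,0,0],[-0.003,0,0,0,0],[-0.003,0,0,0,0],[0,0,0,0,0]]]'

```text
clock: 24.72
position: [0.4364, -0.0576, 0.0261]
orientation: [-0.05, 0.999, 0.0, -0.001]
contact_force: [-4.6, -0.8, 2.9]
opening: 0.0
grasp_force: 2.3
```

Call:
arm_command --deltas '[[[-0.003,0,0,0,0],[-0.003,0,0,0,0],[-0.003,0,0,0,0],[0,0,0,0,0]]]'

```text
clock: 25.22
position: [0.4453, -0.0567, 0.026]
orientation: [-0.05, 0.999, 0.0, -0.001]
contact_force: [-4.2, -1.0, 2.6]
opening: 0.002
grasp_force: 2.5
```

Call:
arm_command --deltas '[[[-0.003,0,0,0,0],[-0.003,0,0,0,0],[-0.003,0,0,0,0],[0,0,0,0,0]]]'

```text
clock: 25.72
position: [0.4529, -0.0558, 0.0258]
orientation: [-0.05, 0.999, 0.0, -0.002]
contact_force: [-9.3, -2.6, 7.4]
opening: -0.007
grasp_force: 5.2
```

Call:
arm_command --deltas '[[[-0.003,0,0,0,0],[-0.003,0,0,0,0],[0,0,0,0,0]]]'

```text
clock: 26.1
position: [0.4529, -0.0553, 0.0251]
orientation: [-0.051, 0.999, 0.001, -0.009]
contact_force: [-32.8, -9.2, 26.6]
opening: -0.0
grasp_force: 17.4
```

It stopped dead at 33 N. I'll back off and check from above.

Call:
arm_command --deltas '[[[0.006,0,0,0,0],[0.02,0,0,0,0],[0,0,-0.04,0,0],[0,0.04,-0.05,0,0],[0,0.05,-0.02,0,0],[0,0.05,0,0,0],[0,0.05,0,0,0],[0,0.05,0,0,0],[0,0,0,0,0]]]'

```text
clock: 27.22
position: [0.4112, 0.1831, 0.1354]
orientation: [-0.052, 0.999, 0.001, 0.001]
contact_force: [0.1, -0.2, -0.7]
opening: 0.0
grasp_force: 0.0
```

```bash
python3 - <<'E'
from h import *
hold()
h=np.radians(5.7);ex=np.array([np.cos(h),np.sin(h)]);ey=np.array([-ex[1],ex[0]]);o=np.array([.55,.09981*.55-.10128])
def prof(n,sd,off,z,al=True):
    im=prof.im[n];P=(o+sd[:,None]*ex+off*ey) if al else (o+off*ex+sd[:,None]*ey)
    q=project(n,np.c_[P,np.full(len(sd),z)]).astype(np.float32)
    print(n,off,z,[(round(a*1000),int(b)) for a,b in zip(sd,cv2.remap(im,q[None,:,0],q[None,:,1],cv2.INTER_CUBIC)[0])])
prof.im={}
for n in("top","side"):
    im=snapshot(n)[:,:,::-1];cv2.imwrite(f"pics/{n}9.png",im);prof.im[n]=cv2.cvtColor(im,cv2.COLOR_BGR2GRAY).astype(np.float32)
for off in(.02,0,-.02):
    prof("top",np.r_[np.arange(-.110,-.055,.0025),np.arange(.075,.1175,.0025)],off,.042)
for off in(-.06,.08): prof("top",np.arange(-.042,.043,.003),off,.042,False)
for off in(.02,-.02): prof("side",np.r_[np.arange(-.11,-.055,.0025),np.arange(.075,.1175,.0025)],off,.042)
E
```

```text
s -0.11533317653282865 lat 0.2421563044520293 z 0.13539604220438914 q [-5.20950736e-02  9.98641457e-01  6.58567128e-04  9.54137504e-04] F [ 0.14245475 -0.20878407 -0.71922463]
top 0.02 0.042 [(-110, 76), (-108, 76), (-105, 77), (-102, 76), (-100, 77), (-97, 88), (-95, 114), (-92, 140), (-90, 140), (-87, 117), (-85, 78), (-82, 55), (-80, 62), (-77, 76), (-75, 80), (-72, 80), (-70, 79), (-67, 97), (-65, 138), (-62, 174), (-60, 188), (-57, 193), (75, 193), (78, 193), (80, 192), (82, 193), (85, 193), (88, 193), (90, 191), (93, 174), (95, 137), (98, 100), (100, 81), (103, 74), (105, 72), (108, 82), (110, 116), (113, 158), (115, 185)]
top 0 0.042 [(-110, 80), (-108, 81), (-105, 82), (-102, 81), (-100, 80), (-97, 77), (-95, 70), (-92, 56), (-90, 44), (-87, 40), (-85, 43), (-82, 45), (-80, 52), (-77, 65), (-75, 75), (-72, 76), (-70, 78), (-67, 103), (-65, 152), (-62, 183), (-60, 193), (-57, 194), (75, 193), (78, 193), (80, 193), (82, 193), (85, 193), (88, 192), (90, 188), (93, 173), (95, 141), (98, 106), (100, 83), (103, 74), (105, 68), (108, 81), (110, 122), (113, 166), (115, 182)]
top -0.0
[... 1359 characters left out ...]
), (-65, 84), (-62, 137), (-60, 153), (-57, 154), (75, 152), (78, 152), (80, 151), (82, 151), (85, 152), (88, 154), (90, 153), (93, 142), (95, 108), (98, 58), (100, 22), (103, 25), (105, 62), (108, 110), (110, 146), (113, 158), (115, 155)]
side -0.02 0.042 [(-110, 10), (-108, 11), (-105, 7), (-102, 5), (-100, 4), (-97, 6), (-95, 35), (-92, 87), (-90, 134), (-87, 151), (-85, 150), (-82, 150), (-80, 150), (-77, 138), (-75, 95), (-72, 37), (-70, 8), (-67, 10), (-65, 11), (-62, 35), (-60, 82), (-57, 130), (75, 151), (78, 153), (80, 152), (82, 151), (85, 151), (88, 152), (90, 151), (93, 144), (95, 140), (98, 148), (100, 167), (103, 178), (105, 182), (108, 184), (110, 188), (113, 191), (115, 189)]
```

The stone spans s = -65 to +95 mm (160 mm) in both views. It is square to the holder, with no gap showing at either jaw, and the robot is clear.

```bash
python3 -c "
from plant import *
print(close_job())"
```

```text
the job is handed in; nothing more can be done
None
```

I laid the stone flat on the holder and clamped it between both jaws, with no gap showing in the last pictures, and handed the job in at about 27 s; the hand-in returned no verdict, and I stood the stone level on the worktop on the way so I could regrip it by the middle.

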